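# Sort the boards and spoons into the places they fit

## Task

The washing-up was put away carelessly: the thin board stands loose in the wide board stand and the teaspoon lies in the long cutlery tray, while the thick board and the tablespoon are still out on the worktop. Sort them: stand each board on its long edge, centred, between the hoops of the stand whose gap fits its thickness (thin board in the narrow stand, thick board in the wide one), and lay each spoon flat in the cutlery tray of its length, lengthwise (teaspoon in the short tray, tablespoon in the long one). Let go of everything and do not disturb the probe thermometer and the salt shaker.

Things in the scene. Friction and masses are not known exactly. Their poses are not given: they have to be found in the camera images.
- thick_board: The thick wooden serving board, 120 mm long (its x), 28 mm thick (its y) and 95 mm high (its z), standing free on its long edge on the worktop; about 0.2 kg. Origin: centre of its underside (the edge it stands on). Take it from above across its thickness at the middle of the top edge. A 13 mm hanging hole goes through it near one upper corner.
- thin_board: The thin wooden serving board, like the thick one but only 14 mm thick: 120 mm (x) by 14 mm (y) by 95 mm high (z); 0.11 kg. It stands upright between the hoops of the wide stand at the start, off centre and loose. Origin: centre of its underside.
- wide_stand: Board stand with the wide gap, fixed: wooden foot 90 mm (x) by 64 mm (y), its top 12 mm above the origin, and two steel wire hoops leaving a 36 mm gap along x, for the 28 mm board (its x along the stand's x, either way round). Hoops 76 mm long, vertical to 55 mm above the origin, then flaring 8 mm outward each as a lead-in, top at 71 mm. Origin: centre of the underside.
- narrow_stand: Board stand with the narrow gap, fixed: as the wide stand (foot top 12 mm above the origin, same hoops, top at 71 mm), but the hoops leave only 20 mm, for the 14 mm board (the thick board cannot enter), and the foot is 90 mm (x) by 48 mm (y). Origin: centre of the underside.
- tablespoon: Steel tablespoon on the worktop, 186 mm long (its y), 39 mm wide at the bowl, 15 mm high, 45 g. Origin: middle of its length, underside. Bowl at -y, handle at +y; centre of mass 9 mm towards the bowl. Take it by the handle: 9 mm wide (along x) and solid from 6 to 15 mm above its underside from y = -30 to +55 mm; the end of the handle widens to 17 mm.
- teaspoon: Steel teaspoon, 137 mm long (its x), 28 mm wide at the bowl, 13 mm high, 20 g, lying in the long tray at the start. Origin: middle of its length, underside. Bowl at +x, handle at -x; centre of mass 7 mm towards the bowl. Take it by the handle: 9 mm wide (along y) and solid from 4 to 12 mm above its underside from x = -22 to +25 mm; the end of the handle widens to 14 mm.
- long_tray: Long steel cutlery tray, fixed to the worktop: open box, inside 206 mm (x) by 80 mm (y), walls 3 mm, rim 27 mm above its origin, inner floor 3 mm above its origin. Only this tray is long enough for the tablespoon. Origin: centre of its underside.
- short_tray: Short steel cutlery tray, fixed to the worktop: the same, but inside 156 mm (x) by 80 mm (y). For the teaspoon. Origin: centre of its underside.
- thermometer: Bystander: probe thermometer lying along the worktop behind the trays, 144 mm long (its y), 24 mm wide, 22 mm high, thin probe and square white head. Leave it where it is. Origin: middle, underside.
- salt_shaker: Bystander: white salt shaker, 43 mm across, 73 mm high, standing at the back between the drawer chest and the water boiler. Leave it where it is. Origin: centre of its underside.

How it is judged:
By the outcome, as a careful person would: the job done as asked, in the order asked, and still so for the second after the job is handed in, with the robot touching nothing.
It also fails if it takes over 115 s, if anything falls off the work surface, if the arm or the gripper's body presses on something with over 40 N, if the wrist force passes 120 N, or if a joint passes its speed limit or range.

## Robot

A 7-joint arm with a two-finger parallel gripper is mounted at the origin on a cart in front of the work surface, level with it; the furniture and walls round the work are solid. World frame = base frame: x ahead of the robot, y to its left, z up, the work surface at z = 0. Lengths are in mm, angles in rad, forces in N, time in s.
With the tool pointing down it reaches from about 400 to 875 mm from the base axis. Payload 4.4 kg.
Tool frame: the origin (TCP) lies midway between the tips of the shut fingers; the grasp point (between the pads) lies 19 mm behind it; z points along the fingers, y is the line along which they close (so a half turn about z gives the same grasp; the last joint's range is limited). The gripper opens to 85 mm and grips with 20 to 120 N. Pads are 22 mm wide; open, the fingers measure 114 mm over their backs; the gripper's body (76 mm by 85 mm) begins 54 mm behind the grasp point. The pads swing forward as they close: fully open they stand 13 mm farther back than shut.
Start: joints at [-1.186, 0.628, 0.038, 1.517, -0.027, 0.996, -0.02], TCP at [283.175, 585.089, 231.313] pointing down, gripper open.
Joint ranges: [-3.06, 3.06], [-0.37, 2.12], [-1.25, 1.32], [0.18, 2.47], [-1.1, 4.24], [0.23, 1.98], [-2.94, 2.94]. Speed limits (rad/s): [2.57, 2.57, 3.14, 3.14, 3.14, 3.14, 3.14].

## Interface

Orientations are given as [roll, pitch, yaw] about the fixed x, y, z axes, in that order (R = Rz(yaw) Ry(pitch) Rx(roll)).
In Python, from cell import monitor, cams, ctrl gives the robot as it stands.
- The arm moves only by the tool drive_tool, never from a script. Its argument "motion" is a list of rows, each an object with "fingers": the opening, from 0 (shut) to 1 (fully open); "linear": the shift along the tool's x, y, z in m, a list of three; "twist": the turn about the tool's z in rad. In form: [{"fingers": fingers, "linear": [x, y, z], "twist": twist}, ...]. A call has 1 to 5 rows; each row shifts and turns the commanded pose from where the row before left it, along the tool's axes as they then stand; what a row does not reach is not made up. A row lasts 1/12 s, in which the tool goes at most 41.7 mm and 7.16 degrees, less where a joint would pass 70% of its speed; a pose out of reach is approached as far as the arm can. A call with a gripper value outside its range is refused whole. The fingers move at their own pace and stop on an object; the grip force is fixed at half the most. Time passes only in rows, so rows that do not move let the fingers close. It gives the time, the measured TCP pose, the force, the opening and the grip force at its end, in the units of the state.
- monitor.read_state(): the state, without advancing time (a new reading comes with each control period).
- cams.get_image(name): name is "side" or "top"; returns a dict with "color" (480x640x3 uint8, blue, green, red), "K" (3x3 intrinsics, pixels), "k1" (the pictures are not rectified: a ray, as slopes to the right and down, at radius r is drawn at 1 + k1 r^2 times it, then the intrinsics apply), "R" (3x3) and "t" (3): a world point X has camera coordinates R X + t. Camera axes: x right, y down, z forward; pixel columns grow to the right and rows downward; lengths in mm; the calibration is good to about 2 mm. A picture is of the moment at which its call begins. There is no depth.
- ctrl.finish_job(): hands the job in; it is judged then, once.
The state is a dict: "clock": time; "qpos": joint angles; "qd": joint speeds; "tau": joint torques, N m; "eef_pos": TCP position; "tool_rot": TCP orientation; "force": force on the tool from outside, world axes, zero at the start; "torque": the same for the moment, N m; "width": finger opening in mm; "gripper_force": force on a finger pad.
Only numpy, scipy, OpenCV 4.12 (cv2) and the standard library are available. Lean on these libraries where they do the work, as an engineer would, in place of code of your own. Each camera call takes 0.05 s, during which the arm holds its last target. There are 200 camera calls.

## Working session

There is one attempt and no reset: what is moved stays moved. The work goes in short steps, Python scripts to look and compute and a tool call to move; the robot and the scene stay as the last step left them, time stands still between calls to the robot, and variables do not carry over. Pictures are saved under pics/ and viewed, at most 14 in all, crops included, and the job is handed in when it is done.

Besides the shell and the picture viewer there is one more tool, called after "Call:" as name(argument=value, ...) on one line, values as JSON. drive_tool: Moves the arm, as the interface text tells. Its arguments: {"type":"object","properties":{"motion":{"type":"array"}},"required":["motion"]}

```bash
ls; mkdir -p pics
python3 - <<'E'
from cell import monitor,cams
import cv2
s=monitor.read_state();print(s)
for n in("top","side"):
    i=cams.get_image(n);cv2.imwrite(f"pics/{n}0.png",i["color"]);print(n,i["K"],i["k1"],i["R"],i["t"])
E
```

```text
pics
{'clock': 0.0, 'qpos': array([-1.18581733,  0.62933397,  0.03843167,  1.5183866 , -0.02705997,
        0.99631504, -0.01999755]), 'qd': array([-0.00144163,  0.00042748,  0.00209275, -0.00024467,  0.00092765,
       -0.0008859 , -0.00014625]), 'tau': array([-8.92767857e-04, -5.63415956e+01,  1.22587860e+00, -1.93449390e+01,
        1.10856449e-02,  1.06452475e-02, -9.05932183e-06]), 'eef_pos': array([282.85743345, 584.5160663 , 230.39082933]), 'tool_rot': array([-3.13966646e+00, -3.09869764e-05,  2.69079135e+00]), 'force': array([-0.90707424,  0.58512079,  0.7582227 ]), 'torque': array([-0.06804958,  0.00800567, -0.00422382]), 'gripper_force': 0.0, 'width': 85.4332006935684}
top [[501.5968591    0.         315.86787345]
 [  0.         501.5968591  245.42712764]
 [  0.           0.           1.        ]] 0.04571535557208921 [[ 0.00506753 -0.99992135  0.01147237]
 [-0.98124489 -0.00718299 -0.19263145]
 [ 0.1926987  -0.01028104 -0.98120411]] [173.94001228 510.5764978  791.55083568]
side [[433.68355407   0.         319.11188874]
 [  0.         433.68355407 239.50261757]
 [  0.           0.           1.        ]] -0.09150214520539561 [[-0.83870953  0.54444003  0.0123035 ]
 [ 0.46518417  0.72799677 -0.50361135]
 [-0.28314309 -0.41666025 -0.86384271]] [ 318.40320407 -342.54194614 1115.38415742]
```

View pics/top0.png

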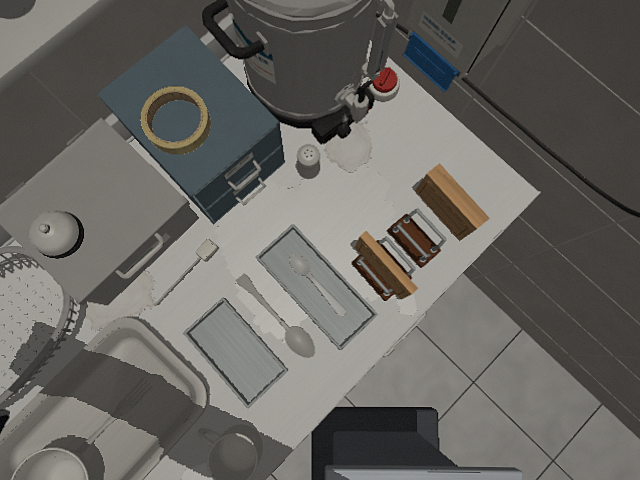

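View pics/side0.png

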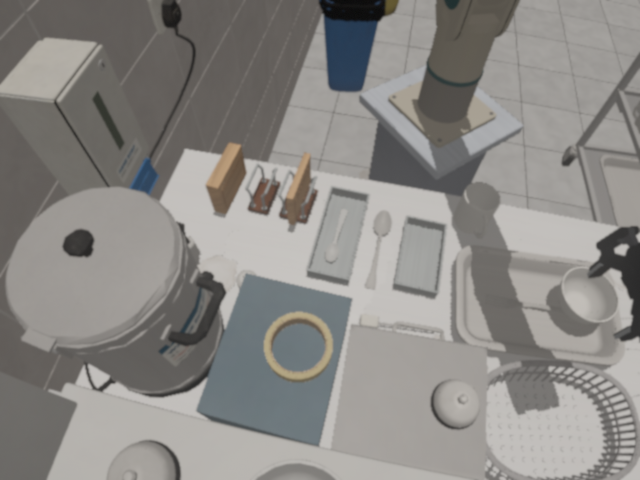

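The top view shows the short tray around (237,352), the tablespoon from (243,278) to its bowl at (303,343), and the long tray at (316,286) with the teaspoon (bowl 300,264; handle end 341,315). The wide stand with the thin board is at (385,268), the narrow stand at (417,238) and the thick board at (452,200). The side view shows the same row of objects, mirrored. I'll enlarge both areas.

```bash
cat > h.py <<'E'
import numpy as np,cv2
from cell import cams,monitor
def img(n): return cams.get_image(n)
def ray(i,uv):
    # unrectify by fixed point; returns camera centre and world direction
    K=i["K"];d=np.array([(uv[0]-K[0,2])/K[0,0],(uv[1]-K[1,2])/K[1,1]]);p=d.copy()
    for _ in range(30): p=d/(1+i["k1"]*(p@p))
    R=np.array(i["R"]);t=np.array(i["t"])
    return -R.T@t,R.T@np.array([p[0],p[1],1])
def onz(i,uv,z):
    c,d=ray(i,uv);return c+d*(z-c[2])/d[2]
def proj(i,X):
    c=np.array(i["R"])@X+i["t"];p=c[:2]/c[2];p=p*(1+i["k1"]*(p@p));K=i["K"]
    return np.array([K[0,0]*p[0]+K[0,2],K[1,1]*p[1]+K[1,2]])
def tri(a,ua,b,ub):
    (c1,d1),(c2,d2)=ray(a,ua),ray(b,ub)
    s=np.linalg.lstsq(np.c_[d1,-d2],c2-c1,rcond=None)[0]
    p,q=c1+d1*s[0],c2+d2*s[1];return (p+q)/2,np.linalg.norm(p-q)
def crop(i,x0,y0,w,h,f,name):
    cv2.imwrite(name,cv2.resize(i["color"][y0:y0+h,x0:x0+w],None,fx=f,fy=f,interpolation=cv2.INTER_CUBIC))
E
python3 - <<'E'
from h import *
crop(img("top"),340,155,160,150,4,"pics/t1.png");crop(img("top"),180,220,200,190,4 if 0 else 3.1,"pics/t2.png")
crop(img("side"),200,140,130,100,6,"pics/s1.png")
E
```

```text
(no output)
```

View pics/t1.png

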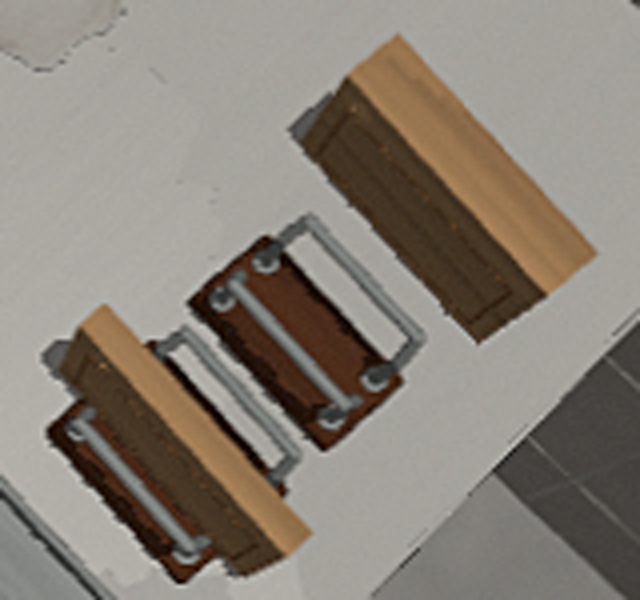

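View pics/t2.png

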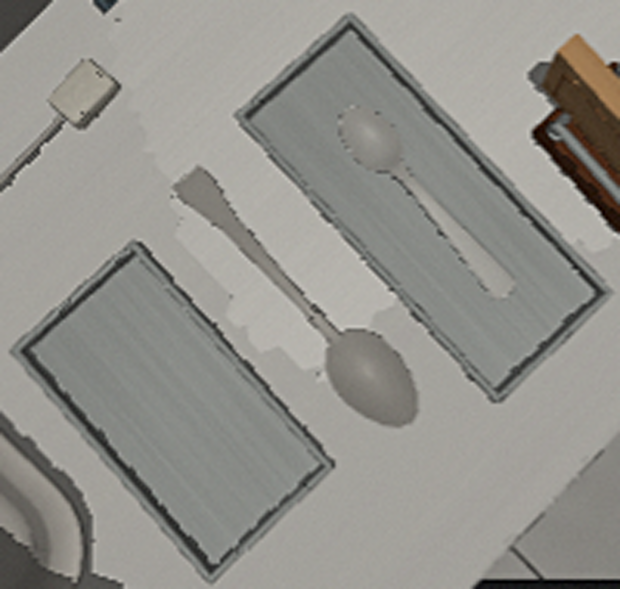

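View pics/s1.png

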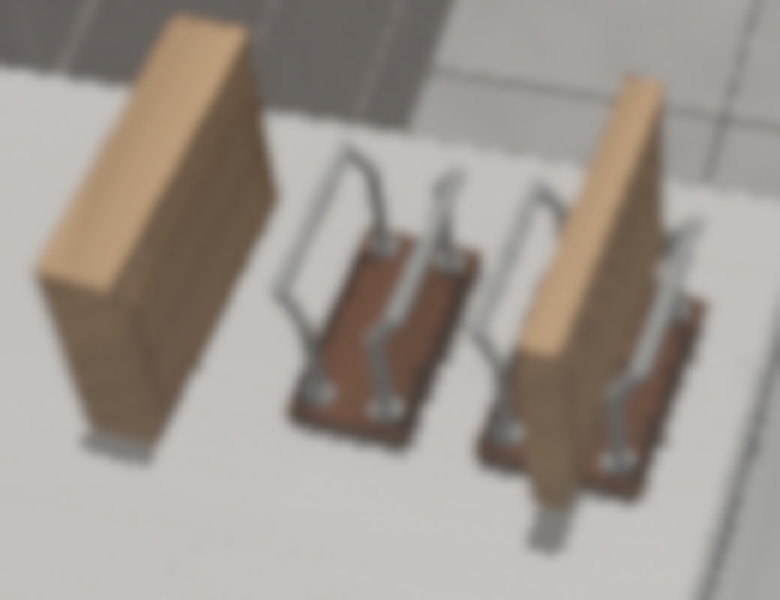

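The top-view crops give usable corners for the board tops, hoop bars, stand feet, tray rims and spoon ends (in crop pixels, used below). The side crop confirms the thin board leaning close to upright between the wide hoops, and the thick board standing free.

Run:
```python
from h import *
i=img("top");np.set_printoptions(precision=1,suppress=True)
def P(pts,off,f,z): return np.array([onz(i,((x+.5)/f-.5+off[0],(y+.5)/f-.5+off[1]),z) for x,y in pts])
A=((340,155),4);B=((180,220),3.1)
def rect(n,pts,o,z): # order: a,b share short end; c,d other
    p=P(pts,*o,z);a,b,c,d=p
    e=(c+d-a-b)/2;w=(b+d-a-c)/2
    print(n,"c",p.mean(0),"len %.1f wid %.1f yawL %.3f"%(np.linalg.norm(e),np.linalg.norm(w),np.arctan2(e[1],e[0])), "yaw from w %.3f"%(np.arctan2(w[1],w[0])))
rect("thick",[(400,35),(350,75),(597,252),(547,297)],A,95)
rect("thin",[(107,305),(75,333),(312,535),(283,555)],A,107)
rect("narrowbars",[(312,220),(237,283),(420,338),(350,405)],A,71)
rect("narrowfoot",[(268,237),(190,300),(402,380),(325,450)],A,12)
rect("widebars",[(183,333),(80,425),(295,460),(190,550)],A,71)
print(P([(48,428),(185,583),(287,490)],*A,12))
rect("long",[(350,14),(237,115),(610,292),(498,400)],B,27)
rect("short",[(137,242),(12,350),(333,463),(210,580)],B,27)
for n,p,z in(("tbl",[(190,178),(410,422)],6),("tea",[(505,293),(345,112)],9)):
    q=P(p,*B,z);e=q[1]-q[0];print(n,q,q.mean(0),np.linalg.norm(e),np.arctan2(e[1],e[0]))
```

```text
thick c [584.  -50.5  95. ] len 118.0 wid 27.5 yawL -2.456 yaw from w 2.278
thin c [472.2  66.1 107. ] len 117.4 wid 15.3 yawL -2.417 yaw from w 2.242
narrowbars c [528.1   3.5  71. ] len 66.2 wid 41.1 yawL -2.427 yaw from w 2.302
narrowfoot c [527.8   5.3  12. ] len 86.5 wid 46.0 yawL -2.425 yaw from w 2.281
widebars c [473.7  63.1  71. ] len 67.4 wid 57.0 yawL -2.435 yaw from w 2.290
[[488.4 114.4  12. ]
 [421.6  56.3  12. ]
 [462.1  11.3  12. ]]
long c [445.6 176.7  27. ] len 209.3 wid 83.9 yawL -2.391 yaw from w 2.326
short c [336.3 308.4  27. ] len 158.9 wid 85.9 yawL -2.390 yaw from w 2.315
tbl [[460.9 306.4   6. ]
 [328.3 182.3   6. ]] [394.6 244.3   6. ] 181.58139010012212 -2.3897924944502114
tea [[397.9 130.4   9. ]
 [498.5 220.1   9. ]] [448.2 175.3   9. ] 134.7862351203362 0.7279076236563192
```

```bash
cat > plan.py <<'E'
import sys,numpy as np
from cell import monitor
# usage: plan.py x y z yaw fingers [maxstep mm]
x,y,z,yaw,f=map(float,sys.argv[1:6]);m=float(sys.argv[6]) if len(sys.argv)>6 else 36
s=monitor.read_state();p=np.array(s["eef_pos"]);w=s["tool_rot"][2]
dw=(yaw-w+np.pi/2)%np.pi-np.pi/2 if len(sys.argv)<8 else (yaw-w+np.pi)%(2*np.pi)-np.pi
T=np.array([x,y,z]);d=T-p
n=max(1,int(np.ceil(np.linalg.norm(d)/m)),int(np.ceil(abs(dw)/.11)))
cw=w;cp=p.copy();rows=[]
for k in range(1,n+1):
    e=p+d*k/n-cp;X=np.array([np.cos(cw),np.sin(cw),0]);Y=np.array([np.sin(cw),-np.cos(cw),0])
    l=[round(v/1000,4 if n<4 else 3) for v in (e@X,e@Y,-e[2])];t=round(-(w+dw*k/n-cw),3)
    cp=cp+1000*(l[0]*X+l[1]*Y-np.array([0,0,l[2]]));cw-=t;rows.append((l,t))
print("t",round(float(s["clock"]),2),"pos",p.round(1),"rpy",np.round(s["tool_rot"],3),"dw",round(dw,3),"q7",round(s["qpos"][6],2))
for i,(l,t) in enumerate(rows): print(i,'{"fingers":%g,"linear":%s,"twist":%g}'%(f,[v+0.0 for v in l],t))
E
python3 plan.py 472 66 170 0.72 0.8
```

```text
t 0.3 pos [283.1 584.9 231. ] rpy [-3.141 -0.     2.691] dw 1.171 q7 -0.02
0 {"fingers":0.8,"linear":[np.float64(-0.025), np.float64(-0.024), np.float64(0.004)],"twist":-0.073}
1 {"fingers":0.8,"linear":[np.float64(-0.023), np.float64(-0.026), np.float64(0.004)],"twist":-0.073}
2 {"fingers":0.8,"linear":[np.float64(-0.021), np.float64(-0.027), np.float64(0.003)],"twist":-0.074}
3 {"fingers":0.8,"linear":[np.float64(-0.019), np.float64(-0.029), np.float64(0.004)],"twist":-0.073}
4 {"fingers":0.8,"linear":[np.float64(-0.016), np.float64(-0.03), np.float64(0.004)],"twist":-0.073}
5 {"fingers":0.8,"linear":[np.float64(-0.015), np.float64(-0.032), np.float64(0.004)],"twist":-0.073}
6 {"fingers":0.8,"linear":[np.float64(-0.012), np.float64(-0.032), np.float64(0.004)],"twist":-0.073}
7 {"fingers":0.8,"linear":[np.float64(-0.01), np.float64(-0.033), np.float64(0.004)],"twist":-0.073}
8 {"fingers":0.8,"linear":[np.float64(-0.007), np.float64(-0.034), np.float64(0.003)],"twist":-0.074}
9 {"fingers":0.8,"linear":[np.float64(-0.005), np.float64(-0.034), np.float64(0.004)],"twist":-0.073}
10 {"fingers":0.8,"linear":[np.float64(-0.003), np.float64(-0.034), np.float64(0.004)],"twist":-0.073}
11 {"fingers":0.8,"linear":[np.float64(0.001), np.float64(-0.035), np.float64(0.004)],"twist":-0.073}
12 {"fingers":0.8,"linear":[np.float64(0.002), np.float64(-0.034), np.float64(0.004)],"twist":-0.073}
13 {"fingers":0.8,"linear":[np.float64(0.006), np.float64(-0.034), np.float64(0.003)],"twist":-0.073}
14 {"fingers":0.8,"linear":[np.float64(0.007), np.float64(-0.034), np.float64(0.004)],"twist":-0.074}
15 {"fingers":0.8,"linear":[np.float64(0.01), np.float64(-0.033), np.float64(0.004)],"twist":-0.073}
```

Call:
drive_tool(motion=[{"fingers": 0.8,"linear": [-0.025,-0.024,0.004],"twist": -0.073},{"fingers": 0.8,"linear": [-0.023,-0.026,0.004],"twist": -0.073},{"fingers": 0.8,"linear": [-0.021,-0.027,0.003],"twist": -0.074},{"fingers": 0.8,"linear": [-0.019,-0.029,0.004],"twist": -0.073},{"fingers": 0.8,"linear": [-0.016,-0.03,0.004],"twist": -0.073}])

```text
clock: 0.72
eef_pos: [342.4, 421.6, 212.3]
tool_rot: [3.141, 0.0, 3.061]
force: [0.3, -0.8, -0.7]
width: 68.5
gripper_force: 0.0
```

Call:
drive_tool(motion=[{"fingers": 0.8,"linear": [-0.015,-0.032,0.004],"twist": -0.073},{"fingers": 0.8,"linear": [-0.012,-0.032,0.004],"twist": -0.073},{"fingers": 0.8,"linear": [-0.01,-0.033,0.004],"twist": -0.073},{"fingers": 0.8,"linear": [-0.007,-0.034,0.003],"twist": -0.074},{"fingers": 0.8,"linear": [-0.005,-0.034,0.004],"twist": -0.073}])

```text
clock: 1.13
eef_pos: [401.6, 259.0, 193.4]
tool_rot: [3.141, 0.001, -2.857]
force: [0.8, 0.1, -0.2]
width: 68.3
gripper_force: 0.0
```

Call:
drive_tool(motion=[{"fingers": 0.8,"linear": [-0.003,-0.034,0.004],"twist": -0.073},{"fingers": 0.8,"linear": [0.001,-0.035,0.004],"twist": -0.073},{"fingers": 0.8,"linear": [0.002,-0.034,0.004],"twist": -0.073},{"fingers": 0.8,"linear": [0.006,-0.034,0.003],"twist": -0.073},{"fingers": 0.8,"linear": [0.007,-0.034,0.004],"twist": -0.074}])

```text
clock: 1.55
eef_pos: [460.9, 97.0, 174.4]
tool_rot: [-3.141, 0.0, -2.491]
force: [1.2, 0.7, 1.0]
width: 68.1
gripper_force: 0.0
```

```bash
sed -i 's/\[v+0.0 for v in l\]/[float(v)+0.0 for v in l]/' plan.py; python3 plan.py 472 66 150 0.72 0.7
```

```text
t 1.55 pos [460.9  97.  174.4] rpy [-3.141  0.    -2.491] dw 0.069 q7 1.74
0 {"fingers":0.7,"linear":[0.005, -0.0157, 0.0122],"twist":-0.035}
1 {"fingers":0.7,"linear":[0.0055, -0.0156, 0.0122],"twist":-0.034}
```

Call:
drive_tool(motion=[{"fingers": 0.7,"linear": [0.005,-0.0157,0.0122],"twist": -0.035},{"fingers": 0.7,"linear": [0.0055,-0.0156,0.0122],"twist": -0.034},{"fingers": 0.7,"linear": [0,0,0.02],"twist": 0},{"fingers": 0.7,"linear": [0,0,0.02],"twist": 0},{"fingers": 0.7,"linear": [0,0,0.016],"twist": 0}])

```text
clock: 1.97
eef_pos: [471.7, 66.8, 92.9]
tool_rot: [3.142, -0.0, -2.427]
force: [0.4, -1.5, -0.5]
width: 59.7
gripper_force: 0.0
```

```bash
python3 plan.py 472 66 78 0.72 0.7
python3 - <<'E'
from h import *
crop(img("side"),240,60,160,160,3.5,"pics/s2.png")
E
```

```text
t 1.97 pos [471.7  66.8  92.9] rpy [ 3.142 -0.    -2.427] dw 0.005 q7 1.79
0 {"fingers":0.7,"linear":[0.0003, -0.0008, 0.0149],"twist":-0.005}
```

View pics/s2.png

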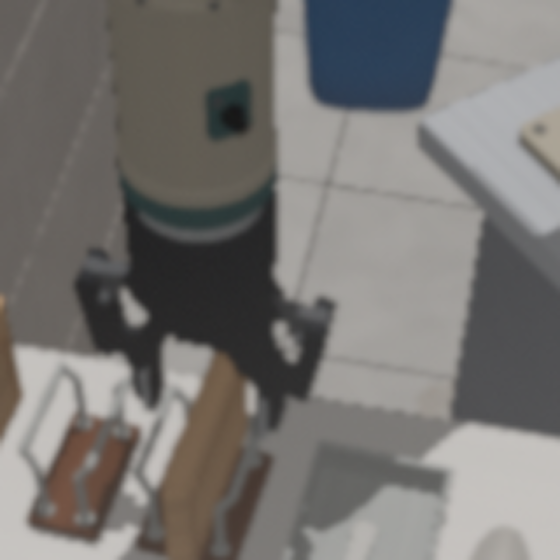

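The side crop shows the open fingers (crop pixels ~150,395 and ~272,415) straddling the thin board's top edge at ~(215,380).

Call:
drive_tool(motion=[{"fingers": 0.7,"linear": [0,-0.001,0.014],"twist": -0.005},{"fingers": 0.0,"linear": [0,0,0],"twist": 0},{"fingers": 0.0,"linear": [0,0,0],"twist": 0},{"fingers": 0.0,"linear": [0,0,0],"twist": 0},{"fingers": 0.0,"linear": [0,0,0],"twist": 0}])

```text
clock: 2.43
eef_pos: [472.9, 67.0, 80.9]
tool_rot: [-3.141, 0.001, -2.42]
force: [-0.8, -0.1, 5.1]
width: 13.1
gripper_force: 58.6
```

Call:
drive_tool(motion=[{"fingers": 0.0,"linear": [0,0,0],"twist": 0},{"fingers": 0.0,"linear": [0,0,-0.02],"twist": 0},{"fingers": 0.0,"linear": [0,0,-0.03],"twist": 0},{"fingers": 0.0,"linear": [0,0,-0.03],"twist": 0},{"fingers": 0.0,"linear": [0,0,-0.005],"twist": 0}])

```text
clock: 2.85
eef_pos: [474.7, 67.5, 169.2]
tool_rot: [-3.138, 0.007, -2.42]
force: [0.0, -0.8, -0.1]
width: 13.0
gripper_force: 59.0
```

```bash
python3 plan.py 528 4.4 165 0.715 0
python3 - <<'E'
from h import *
crop(img("side"),220,80,130,150,4,"pics/s3.png")
crop(img("top"),340,155,160,150,4,"pics/t3.png")
E
```

```text
t 2.85 pos [474.7  67.5 169.2] rpy [-3.138  0.007 -2.42 ] dw -0.006 q7 1.85
0 {"fingers":0,"linear":[0.0006, -0.0275, 0.0014],"twist":0.002}
1 {"fingers":0,"linear":[0.0005, -0.0275, 0.0014],"twist":0.002}
2 {"fingers":0,"linear":[0.0004, -0.0276, 0.0014],"twist":0.002}
```

View pics/s3.png

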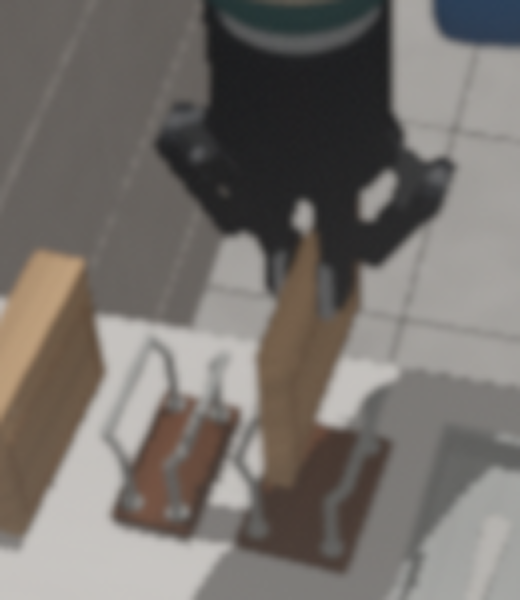

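View pics/t3.png

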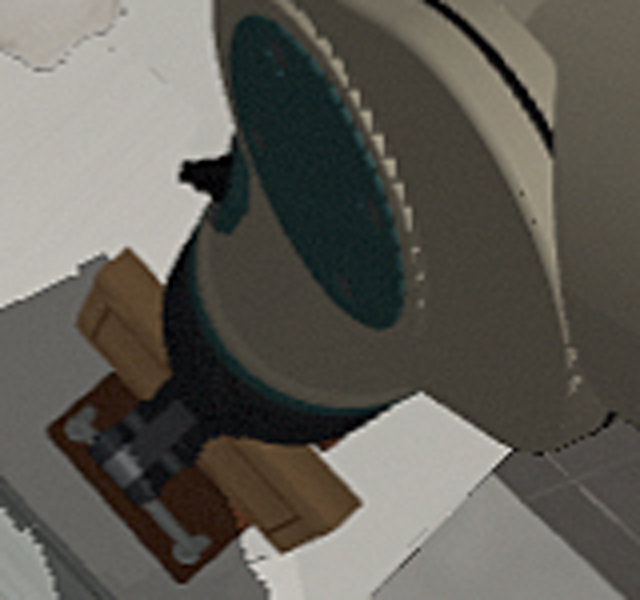

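The board is firmly held and roughly vertical above the wide stand. The narrow stand's hoops are clear at (170,440) in the side crop. In the top crop the arm hides them.

Call:
drive_tool(motion=[{"fingers": 0,"linear": [0.0005,-0.0275,0.001],"twist": 0.002},{"fingers": 0,"linear": [0.0005,-0.0275,0.001],"twist": 0.002},{"fingers": 0,"linear": [0.0005,-0.0275,0.001],"twist": 0.002},{"fingers": 0,"linear": [0,0,0],"twist": 0}])

```text
clock: 3.28
eef_pos: [528.0, -1.9, 160.3]
tool_rot: [-3.139, -0.001, -2.433]
force: [-0.0, -0.6, -1.3]
width: 13.4
gripper_force: 59.0
```

```bash
python3 plan.py 528 4.4 150 0.715 0;python3 - <<'E'
from h import *
s=img("side")
for P in ([528,4.4,12],):
  e=np.array([np.cos(.715),np.sin(.715),0]);n=np.array([-e[1],e[0],0])
  print([proj(s,np.array(P)+a*38*e+b*10*n+[0,0,40]).round(1) for a in(-1,1) for b in(-1,1)])
crop(s,200,80,130,150,4,"pics/s4.png")
E
```

```text
t 3.28 pos [528.   -1.9 160.3] rpy [-3.139e+00 -1.000e-03 -2.433e+00] dw 0.007 q7 1.99
0 {"fingers":0,"linear":[-0.0041, 0.0048, 0.0103],"twist":-0.007}
[array([263.7, 168.7]), array([272.4, 170.7]), array([251.3, 195.9]), array([260.3, 198.1])]
```

View pics/s4.png

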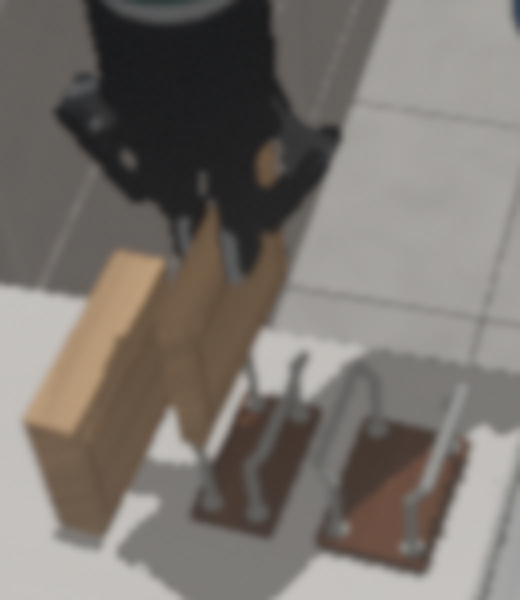

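The thin board hangs above and to the left of the narrow stand, with its bottom corner at ~(200,445) in the crop. It is clear of the hoops but overshot across by ~6 mm. I'll correct and let it settle.

Call:
drive_tool(motion=[{"fingers": 0,"linear": [-0.004,0.005,0.008],"twist": -0.006},{"fingers": 0,"linear": [0,0,0],"twist": 0},{"fingers": 0,"linear": [0,0,0],"twist": 0}])

```text
clock: 3.58
eef_pos: [523.6, 12.0, 152.7]
tool_rot: [3.139, -0.002, -2.417]
force: [0.5, -0.6, -1.3]
width: 13.2
gripper_force: 59.0
```

```bash
python3 plan.py 528 4.4 150 0.715 0;python3 - <<'E'
from cell import monitor
print(monitor.read_state()["qd"].round(3))
E
```

```text
t 3.58 pos [523.6  12.  152.7] rpy [ 3.139e+00 -2.000e-03 -2.417e+00] dw -0.009 q7 1.97
0 {"fingers":0,"linear":[0.0017, -0.0086, 0.0027],"twist":0.009}
[ 0.006 -0.015  0.007 -0.015  0.004  0.007  0.004]
```

Call:
drive_tool(motion=[{"fingers": 0,"linear": [0.001,-0.004,0.001],"twist": 0.005},{"fingers": 0,"linear": [0.001,-0.004,0.001],"twist": 0.004},{"fingers": 0,"linear": [0,0,0],"twist": 0},{"fingers": 0,"linear": [0,0,0],"twist": 0},{"fingers": 0,"linear": [0,0,0],"twist": 0}])

```text
clock: 4.0
eef_pos: [529.0, 2.7, 152.0]
tool_rot: [-3.141, 0.0, -2.43]
force: [1.0, 0.1, -1.6]
width: 13.0
gripper_force: 59.0
```

```bash
python3 plan.py 528 4.4 90 0.715 0 20;sleep 0
python3 - <<'E'
from h import *
s=img("side");crop(s,200,80,130,150,4,"pics/s5.png")
E
```

```text
t 4.0 pos [529.    2.7 152. ] rpy [-3.141  0.    -2.43 ] dw 0.003 q7 1.98
0 {"fingers":0,"linear":[0.0, 0.0, 0.016],"twist":-0.001}
1 {"fingers":0,"linear":[0.0, 0.001, 0.015],"twist":-0.001}
2 {"fingers":0,"linear":[0.0, 0.0, 0.016],"twist":-0}
3 {"fingers":0,"linear":[0.0, 0.001, 0.015],"twist":-0.001}
```

View pics/s5.png

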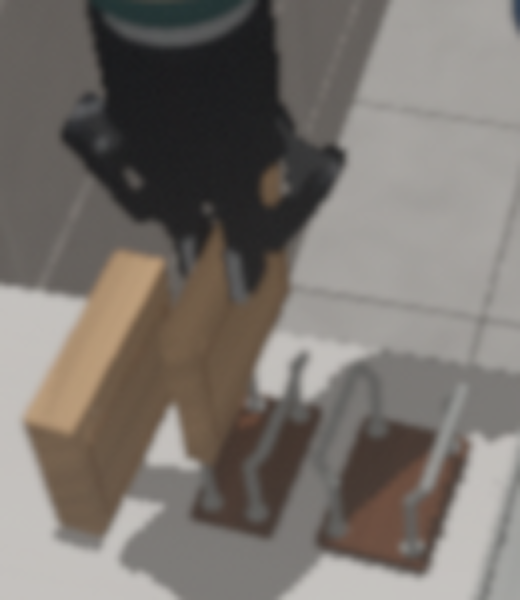

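The board now hangs over the narrow stand's gap; its lower corner at ~(197,460) in the crop sits between the hoops' lines. I'll lower it and watch the force.

Call:
drive_tool(motion=[{"fingers": 0,"linear": [0,0.001,0.014],"twist": -0.001},{"fingers": 0,"linear": [0,0,0.014],"twist": -0.001},{"fingers": 0,"linear": [0,0,0.01],"twist": 0},{"fingers": 0,"linear": [0,0,0],"twist": 0},{"fingers": 0,"linear": [0,0,0],"twist": 0}])

```text
clock: 4.47
eef_pos: [527.9, 3.7, 113.6]
tool_rot: [3.141, -0.001, -2.427]
force: [0.4, 1.2, -1.3]
width: 12.8
gripper_force: 59.0
```

```bash
python3 plan.py 528 4.4 82 0.715 0 20
```

```text
t 4.47 pos [527.9   3.7 113.6] rpy [ 3.141e+00 -1.000e-03 -2.427e+00] dw 0.001 q7 1.95
0 {"fingers":0,"linear":[-0.0003, 0.0003, 0.0158],"twist":-0}
1 {"fingers":0,"linear":[-0.0002, 0.0002, 0.0158],"twist":-0.001}
```

Call:
drive_tool(motion=[{"fingers": 0,"linear": [0,0,0.014],"twist": 0},{"fingers": 0,"linear": [0,0,0.012],"twist": 0},{"fingers": 0,"linear": [0,0,0.004],"twist": 0},{"fingers": 0,"linear": [0,0,0],"twist": 0},{"fingers": 0,"linear": [0,0,0],"twist": 0}])

```text
clock: 4.88
eef_pos: [528.7, 3.7, 84.4]
tool_rot: [-3.141, 0.001, -2.427]
force: [0.7, 0.5, -0.0]
width: 13.0
gripper_force: 59.1
```

Call:
drive_tool(motion=[{"fingers": 0,"linear": [0,0,0.002],"twist": 0},{"fingers": 0,"linear": [0,0,0.002],"twist": 0},{"fingers": 0,"linear": [0,0,0],"twist": 0},{"fingers": 0,"linear": [0,0,0],"twist": 0}])

```text
clock: 5.22
eef_pos: [529.1, 3.6, 80.9]
tool_rot: [-3.14, 0.001, -2.428]
force: [0.1, -0.2, 6.0]
width: 12.8
gripper_force: 59.7
```

Call:
drive_tool(motion=[{"fingers": 0.5,"linear": [0,0,0],"twist": 0},{"fingers": 0.5,"linear": [0,0,0],"twist": 0},{"fingers": 0.5,"linear": [0,0,-0.02],"twist": 0},{"fingers": 0.6,"linear": [0,0,-0.035],"twist": 0},{"fingers": 0.7,"linear": [0,0,-0.03],"twist": 0}])

```text
clock: 5.63
eef_pos: [527.7, 3.7, 165.6]
tool_rot: [3.14, -0.001, -2.427]
force: [0.3, -0.3, 0.4]
width: 59.3
gripper_force: 0.0
```

```bash
python3 plan.py 584 -50.5 150 0.693 0.7 30
```

```text
t 5.63 pos [527.7   3.7 165.6] rpy [ 3.140e+00 -1.000e-03 -2.427e+00] dw -0.022 q7 1.99
0 {"fingers":0.7,"linear":[-0.0023, -0.026, 0.0052],"twist":0.007}
1 {"fingers":0.7,"linear":[-0.0026, -0.0259, 0.0052],"twist":0.007}
2 {"fingers":0.7,"linear":[-0.0027, -0.0259, 0.0052],"twist":0.008}
```

Call:
drive_tool(motion=[{"fingers": 0.7,"linear": [-0.0025,-0.026,0.005],"twist": 0.007},{"fingers": 0.7,"linear": [-0.0025,-0.026,0.005],"twist": 0.007},{"fingers": 0.7,"linear": [-0.0025,-0.026,0.005],"twist": 0.008},{"fingers": 0.7,"linear": [0,0,0],"twist": 0},{"fingers": 0.7,"linear": [0,0,0],"twist": 0}])

```text
clock: 6.05
eef_pos: [584.8, -52.3, 149.2]
tool_rot: [3.141, -0.001, -2.452]
force: [-0.1, 1.3, -0.3]
width: 60.0
gripper_force: 0.0
```

```bash
python3 plan.py 584 -50.5 66 0.693 0.7 30
```

```text
t 6.05 pos [584.8 -52.3 149.2] rpy [ 3.141e+00 -1.000e-03 -2.452e+00] dw 0.003 q7 2.07
0 {"fingers":0.7,"linear":[-0.0002, 0.0006, 0.0277],"twist":-0.001}
1 {"fingers":0.7,"linear":[-0.0001, 0.0007, 0.0278],"twist":-0.001}
2 {"fingers":0.7,"linear":[-0.0002, 0.0006, 0.0277],"twist":-0.001}
```

Call:
drive_tool(motion=[{"fingers": 0.7,"linear": [0,0.001,0.027],"twist": 0},{"fingers": 0.7,"linear": [0,0.001,0.028],"twist": 0},{"fingers": 0.7,"linear": [0,0,0.028],"twist": 0},{"fingers": 0.7,"linear": [0,0,0],"twist": 0},{"fingers": 0.7,"linear": [0,0,0],"twist": 0}])

```text
clock: 6.47
eef_pos: [581.7, -48.1, 66.1]
tool_rot: [3.139, -0.002, -2.448]
force: [-0.2, 1.0, 0.6]
width: 59.9
gripper_force: 0.0
```

Call:
drive_tool(motion=[{"fingers": 0.0,"linear": [0,0,0],"twist": 0},{"fingers": 0.0,"linear": [0,0,0],"twist": 0},{"fingers": 0.0,"linear": [0,0,0],"twist": 0},{"fingers": 0.0,"linear": [0,0,0],"twist": 0},{"fingers": 0.0,"linear": [0,0,0],"twist": 0}])

```text
clock: 6.88
eef_pos: [585.1, -49.4, 68.9]
tool_rot: [-3.139, 0.003, -2.45]
force: [-0.0, -0.4, 6.7]
width: 27.2
gripper_force: 60.3
```

Call:
drive_tool(motion=[{"fingers": 0.0,"linear": [0,0,-0.02],"twist": 0},{"fingers": 0.0,"linear": [0,0,-0.035],"twist": 0},{"fingers": 0.0,"linear": [0,0,-0.035],"twist": 0},{"fingers": 0.0,"linear": [0,0,-0.035],"twist": 0},{"fingers": 0.0,"linear": [0,0,-0.008],"twist": 0}])

```text
clock: 7.3
eef_pos: [586.5, -49.1, 205.9]
tool_rot: [-3.135, 0.007, -2.45]
force: [1.1, 0.9, -1.5]
width: 27.3
gripper_force: 59.9
```

```bash
python3 plan.py 475 64 198 0.712 0 32
```

```text
t 7.3 pos [586.5 -49.1 205.9] rpy [-3.135  0.007 -2.45 ] dw 0.02 q7 2.09
0 {"fingers":0,"linear":[0.003, 0.032, 0.002],"twist":-0.004}
1 {"fingers":0,"linear":[0.002, 0.031, 0.001],"twist":-0.004}
2 {"fingers":0,"linear":[0.003, 0.032, 0.002],"twist":-0.004}
3 {"fingers":0,"linear":[0.002, 0.032, 0.001],"twist":-0.004}
4 {"fingers":0,"linear":[0.002, 0.031, 0.002],"twist":-0.004}
```

Call:
drive_tool(motion=[{"fingers": 0,"linear": [0.003,0.032,0],"twist": -0.004},{"fingers": 0,"linear": [0.002,0.031,0],"twist": -0.004},{"fingers": 0,"linear": [0.003,0.032,0],"twist": -0.004},{"fingers": 0,"linear": [0.002,0.032,0],"twist": -0.004},{"fingers": 0,"linear": [0.002,0.031,0],"twist": -0.004}])

```text
clock: 7.72
eef_pos: [470.5, 64.5, 199.7]
tool_rot: [3.141, -0.001, -2.43]
force: [-0.7, -0.0, -1.8]
width: 27.1
gripper_force: 60.1
```

Call:
drive_tool(motion=[{"fingers": 0,"linear": [0,0,0],"twist": 0},{"fingers": 0,"linear": [0,0,0],"twist": 0},{"fingers": 0,"linear": [0,0,0],"twist": 0}])

```text
clock: 7.97
eef_pos: [472.7, 63.4, 200.0]
tool_rot: [-3.141, 0.0, -2.43]
force: [0.4, -0.8, -3.2]
width: 26.9
gripper_force: 60.2
```

```bash
python3 plan.py 475 64 145 0.712 0 18
python3 - <<'E'
from h import *
s=img("side");crop(s,200,80,160,150,4,"pics/s6.png")
E
```

```text
t 7.97 pos [472.7  63.4 200. ] rpy [-3.141  0.    -2.43 ] dw -0.0 q7 1.87
0 {"fingers":0,"linear":[-0.001, 0.0, 0.014],"twist":0}
1 {"fingers":0,"linear":[0.0, 0.0, 0.013],"twist":0}
2 {"fingers":0,"linear":[-0.001, -0.001, 0.014],"twist":0}
3 {"fingers":0,"linear":[0.0, 0.0, 0.014],"twist":0}
```

View pics/s6.png

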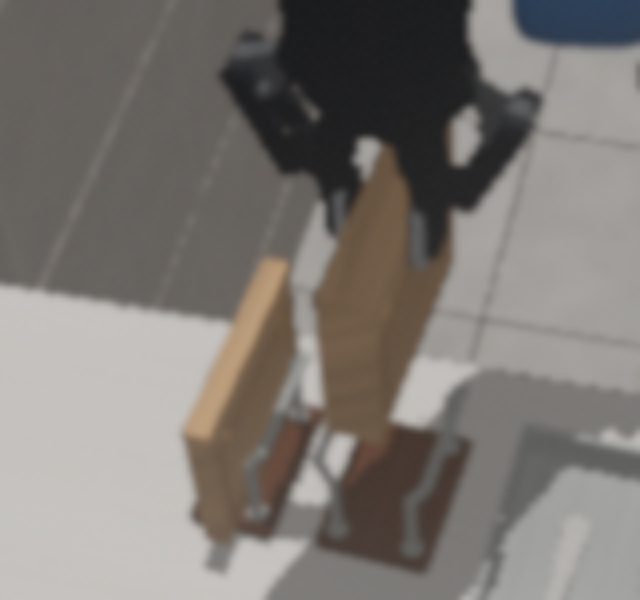

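The thin board now stands upright in the narrow stand (top edge from 275,262 to 200,435). The thick board hangs over the wide stand's gap, its lower end at ~(355,430) between the two hoops.

Call:
drive_tool(motion=[{"fingers": 0,"linear": [-0.002,-0.001,0.025],"twist": 0},{"fingers": 0,"linear": [0,0,0.025],"twist": 0},{"fingers": 0,"linear": [0,0,0.01],"twist": 0},{"fingers": 0,"linear": [0,0,0],"twist": 0},{"fingers": 0,"linear": [0,0,0],"twist": 0}])

```text
clock: 8.43
eef_pos: [475.0, 63.5, 139.4]
tool_rot: [3.141, -0.001, -2.431]
force: [1.5, -0.3, -1.8]
width: 27.1
gripper_force: 60.1
```

```bash
python3 plan.py 475 64 85 0.712 0 18
```

```text
t 8.43 pos [475.   63.5 139.4] rpy [ 3.141e+00 -1.000e-03 -2.431e+00] dw 0.001 q7 1.81
0 {"fingers":0,"linear":[0.0, 0.0, 0.014],"twist":-0}
1 {"fingers":0,"linear":[0.0, 0.0, 0.013],"twist":-0.001}
2 {"fingers":0,"linear":[0.0, 0.0, 0.014],"twist":-0}
3 {"fingers":0,"linear":[0.0, 0.0, 0.013],"twist":-0}
```

Call:
drive_tool(motion=[{"fingers": 0,"linear": [0,0,0.015],"twist": 0},{"fingers": 0,"linear": [0,0,0.02],"twist": 0},{"fingers": 0,"linear": [0,0,0.015],"twist": 0},{"fingers": 0,"linear": [0,0,0.005],"twist": 0},{"fingers": 0,"linear": [0,0,0],"twist": 0}])

```text
clock: 8.85
eef_pos: [474.8, 64.1, 84.7]
tool_rot: [3.141, -0.0, -2.43]
force: [0.7, 0.6, -1.9]
width: 27.3
gripper_force: 60.1
```

Call:
drive_tool(motion=[{"fingers": 0,"linear": [0,0,0.002],"twist": 0},{"fingers": 0,"linear": [0,0,0.002],"twist": 0},{"fingers": 0,"linear": [0,0,0],"twist": 0},{"fingers": 0,"linear": [0,0,0],"twist": 0}])

```text
clock: 9.18
eef_pos: [475.1, 64.4, 81.5]
tool_rot: [-3.141, 0.001, -2.43]
force: [0.1, -0.5, -1.5]
width: 27.2
gripper_force: 60.1
```

Call:
drive_tool(motion=[{"fingers": 0,"linear": [0,0,0.002],"twist": 0},{"fingers": 0,"linear": [0,0,0.001],"twist": 0},{"fingers": 0,"linear": [0,0,0],"twist": 0},{"fingers": 0,"linear": [0,0,0],"twist": 0}])

```text
clock: 9.52
eef_pos: [475.2, 64.3, 80.8]
tool_rot: [-3.139, 0.002, -2.43]
force: [-4.7, -1.3, 28.2]
width: 27.0
gripper_force: 64.2
```

Call:
drive_tool(motion=[{"fingers": 0,"linear": [0,0,-0.001],"twist": 0},{"fingers": 0.6,"linear": [0,0,0],"twist": 0},{"fingers": 0.6,"linear": [0,0,0],"twist": 0},{"fingers": 0.6,"linear": [0,0,-0.02],"twist": 0},{"fingers": 0.6,"linear": [0,0,-0.035],"twist": 0}])

```text
clock: 9.93
eef_pos: [472.3, 64.0, 132.0]
tool_rot: [3.138, -0.006, -2.429]
force: [-0.5, 0.9, -1.6]
width: 51.1
gripper_force: 0.0
```

```bash
python3 plan.py 446 174 120 0.728 0.4 30
```

```text
t 9.93 pos [472.3  64.  132. ] rpy [ 3.138 -0.006 -2.429] dw 0.015 q7 1.8
0 {"fingers":0.4,"linear":[-0.013, 0.025, 0.003],"twist":-0.004}
1 {"fingers":0.4,"linear":[-0.013, 0.025, 0.003],"twist":-0.004}
2 {"fingers":0.4,"linear":[-0.013, 0.025, 0.003],"twist":-0.004}
3 {"fingers":0.4,"linear":[-0.014, 0.025, 0.003],"twist":-0.003}
```

Call:
drive_tool(motion=[{"fingers": 0.4,"linear": [0,0,-0.025],"twist": 0},{"fingers": 0.35,"linear": [-0.012,0.025,0],"twist": -0.004},{"fingers": 0.35,"linear": [-0.012,0.025,0],"twist": -0.004},{"fingers": 0.35,"linear": [-0.012,0.025,0.01],"twist": -0.004},{"fingers": 0.35,"linear": [-0.012,0.025,0.02],"twist": -0.003}])

```text
clock: 10.35
eef_pos: [446.6, 172.9, 130.4]
tool_rot: [-3.14, 0.005, -2.416]
force: [0.0, -0.4, -0.3]
width: 30.1
gripper_force: 0.0
```

Call:
drive_tool(motion=[{"fingers": 0.35,"linear": [0,0,0.03],"twist": 0},{"fingers": 0.35,"linear": [0,0,0.025],"twist": 0},{"fingers": 0.35,"linear": [0,0,0],"twist": 0},{"fingers": 0.35,"linear": [0,0,0],"twist": 0}])

```text
clock: 10.68
eef_pos: [444.0, 170.9, 73.2]
tool_rot: [3.141, -0.003, -2.414]
force: [0.0, -0.3, 0.1]
width: 29.8
gripper_force: 0.0
```

```bash
python3 plan.py 448 175 8 0.728 0.35 20
```

```text
t 10.68 pos [444.  170.9  73.2] rpy [ 3.141e+00 -3.000e-03 -2.414e+00] dw 0.0 q7 1.54
0 {"fingers":0.35,"linear":[-0.001, 0.0, 0.016],"twist":-0}
1 {"fingers":0.35,"linear":[-0.002, 0.0, 0.017],"twist":-0}
2 {"fingers":0.35,"linear":[-0.001, 0.0, 0.016],"twist":-0}
3 {"fingers":0.35,"linear":[-0.002, 0.0, 0.016],"twist":-0}
```

Call:
drive_tool(motion=[{"fingers": 0.35,"linear": [-0.002,0,0.02],"twist": 0},{"fingers": 0.35,"linear": [-0.002,0,0.02],"twist": 0},{"fingers": 0.35,"linear": [-0.002,0,0.02],"twist": 0},{"fingers": 0.35,"linear": [0,0,0],"twist": 0},{"fingers": 0.35,"linear": [0,0,0],"twist": 0}])

```text
clock: 11.1
eef_pos: [449.9, 175.1, 14.7]
tool_rot: [-3.141, 0.0, -2.415]
force: [-0.1, 0.3, 0.3]
width: 30.2
gripper_force: 0.0
```

Call:
drive_tool(motion=[{"fingers": 0.35,"linear": [0,0,0.004],"twist": 0},{"fingers": 0.35,"linear": [0,0,0.003],"twist": 0},{"fingers": 0.35,"linear": [0,0,0],"twist": 0},{"fingers": 0.35,"linear": [0,0,0],"twist": 0}])

```text
clock: 11.43
eef_pos: [449.7, 175.3, 7.5]
tool_rot: [-3.141, 0.001, -2.415]
force: [-0.3, -0.4, -0.4]
width: 29.9
gripper_force: 0.0
```

Call:
drive_tool(motion=[{"fingers": 0.0,"linear": [0,0,0],"twist": 0},{"fingers": 0.0,"linear": [0,0,0],"twist": 0},{"fingers": 0.0,"linear": [0,0,0],"twist": 0},{"fingers": 0.0,"linear": [0,0,0],"twist": 0}])

```text
clock: 11.77
eef_pos: [449.6, 175.3, 7.4]
tool_rot: [-3.141, 0.0, -2.414]
force: [-0.7, -1.1, 5.3]
width: 6.8
gripper_force: 60.1
```

Call:
drive_tool(motion=[{"fingers": 0,"linear": [0,0,-0.01],"twist": 0},{"fingers": 0,"linear": [0,0,-0.025],"twist": 0},{"fingers": 0,"linear": [0,0,-0.03],"twist": 0},{"fingers": 0,"linear": [0,0,-0.015],"twist": 0},{"fingers": 0,"linear": [0,0,0],"twist": 0}])

```text
clock: 12.18
eef_pos: [451.3, 176.1, 90.3]
tool_rot: [-3.14, 0.006, -2.415]
force: [0.1, -0.5, 0.2]
width: 7.1
gripper_force: 59.4
```

```bash
python3 plan.py 336.3 308.4 85 0.751 0 30
python3 - <<'E'
from h import *
crop(img("side"),180,100,290,220,2.7,"pics/s7.png")
E
```

```text
t 12.18 pos [451.3 176.1  90.3] rpy [-3.14   0.006 -2.415] dw 0.024 q7 1.51
0 {"fingers":0,"linear":[0.0, 0.029, 0.001],"twist":-0.004}
1 {"fingers":0,"linear":[-0.001, 0.029, 0.001],"twist":-0.004}
2 {"fingers":0,"linear":[0.0, 0.03, 0.001],"twist":-0.004}
3 {"fingers":0,"linear":[-0.001, 0.029, 0.001],"twist":-0.004}
4 {"fingers":0,"linear":[-0.001, 0.029, 0.0],"twist":-0.004}
5 {"fingers":0,"linear":[-0.001, 0.029, 0.001],"twist":-0.004}
```

View pics/s7.png

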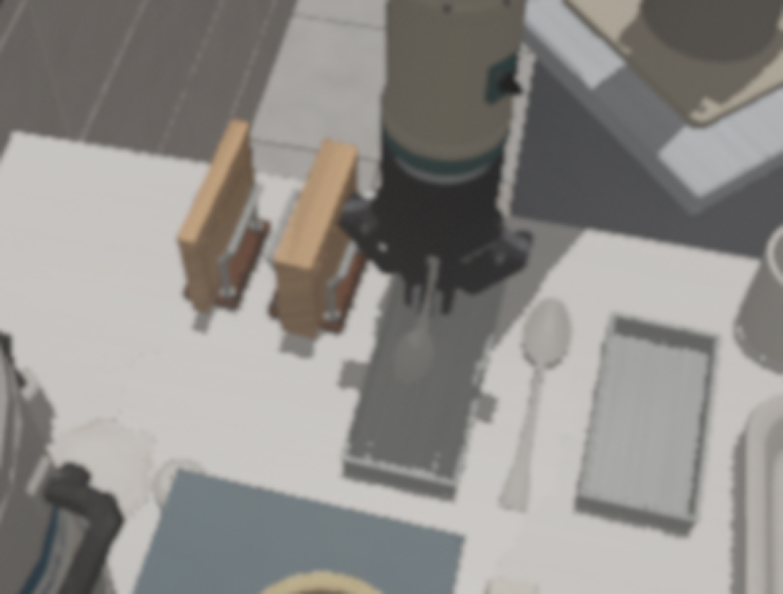

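The teaspoon hangs level from the fingers (bowl ~413,360) over the long tray. Both boards stand upright in their stands, the tablespoon lies at (535,400), and the short tray is empty at (650,425).

Call:
drive_tool(motion=[{"fingers": 0,"linear": [0,0.029,0],"twist": -0.004},{"fingers": 0,"linear": [-0.001,0.029,0],"twist": -0.004},{"fingers": 0,"linear": [0,0.03,0],"twist": -0.004},{"fingers": 0,"linear": [-0.001,0.029,0],"twist": -0.004},{"fingers": 0,"linear": [-0.001,0.029,0],"twist": -0.004}])

```text
clock: 12.65
eef_pos: [352.1, 285.8, 86.1]
tool_rot: [3.142, -0.002, -2.394]
force: [0.7, 0.7, -0.0]
width: 6.7
gripper_force: 59.4
```

Call:
drive_tool(motion=[{"fingers": 0,"linear": [-0.001,0.029,0],"twist": -0.004},{"fingers": 0,"linear": [0,0,0.015],"twist": 0},{"fingers": 0,"linear": [0,0,0.02],"twist": 0},{"fingers": 0,"linear": [0,0,0],"twist": 0},{"fingers": 0,"linear": [0,0,0],"twist": 0}])

```text
clock: 13.07
eef_pos: [333.6, 306.4, 50.8]
tool_rot: [-3.141, -0.004, -2.39]
force: [-0.8, 0.1, -0.2]
width: 7.0
gripper_force: 59.4
```

```bash
python3 plan.py 336.3 308.4 10 0.751 0 15
```

```text
t 13.07 pos [333.6 306.4  50.8] rpy [-3.141 -0.004 -2.39 ] dw -0.001 q7 1.18
0 {"fingers":0,"linear":[-0.0011, -0.0001, 0.0136],"twist":0}
1 {"fingers":0,"linear":[-0.0011, -0.0001, 0.0136],"twist":0}
2 {"fingers":0,"linear":[-0.0011, -0.0001, 0.0136],"twist":0.001}
```

Call:
drive_tool(motion=[{"fingers": 0,"linear": [-0.001,0,0.014],"twist": 0},{"fingers": 0,"linear": [-0.001,0,0.014],"twist": 0},{"fingers": 0,"linear": [-0.001,0,0.012],"twist": 0},{"fingers": 0,"linear": [0,0,0],"twist": 0},{"fingers": 0,"linear": [0,0,0],"twist": 0}])

```text
clock: 13.48
eef_pos: [337.1, 308.8, 12.9]
tool_rot: [3.141, -0.001, -2.391]
force: [-0.2, 0.4, -0.2]
width: 7.0
gripper_force: 59.4
```

Call:
drive_tool(motion=[{"fingers": 0,"linear": [0,0,0.002],"twist": 0},{"fingers": 0,"linear": [0,0,0],"twist": 0},{"fingers": 0,"linear": [0,0,0],"twist": 0}])

```text
clock: 13.73
eef_pos: [337.3, 309.5, 11.6]
tool_rot: [-3.141, 0.001, -2.391]
force: [-0.4, -0.8, 0.3]
width: 6.8
gripper_force: 59.4
```

Call:
drive_tool(motion=[{"fingers": 0,"linear": [0,0,0.002],"twist": 0},{"fingers": 0,"linear": [0,0,0.001],"twist": 0},{"fingers": 0,"linear": [0,0,0],"twist": 0},{"fingers": 0,"linear": [0,0,0],"twist": 0}])

```text
clock: 14.07
eef_pos: [337.0, 309.4, 8.0]
tool_rot: [-3.141, -0.0, -2.39]
force: [0.3, 0.0, -0.2]
width: 7.3
gripper_force: 59.4
```

Call:
drive_tool(motion=[{"fingers": 0.3,"linear": [0,0,0],"twist": 0},{"fingers": 0.3,"linear": [0,0,0],"twist": 0},{"fingers": 0.3,"linear": [0,0,-0.015],"twist": 0},{"fingers": 0.3,"linear": [0,0,-0.03],"twist": 0},{"fingers": 0.35,"linear": [0,0,-0.02],"twist": 0}])

```text
clock: 14.48
eef_pos: [336.5, 309.4, 73.9]
tool_rot: [-3.141, -0.001, -2.39]
force: [0.8, 1.4, 0.7]
width: 30.2
gripper_force: 0.0
```

```bash
python3 plan.py 391 241 60 0.752 0.35 30
python3 - <<'E'
from h import *
crop(img("side"),330,150,150,150,4,"pics/s8.png")
i=img("top");np.set_printoptions(precision=1,suppress=True)
cv2.imwrite("pics/t8.png",i["color"])
E
```

```text
t 14.48 pos [336.5 309.4  73.9] rpy [-3.141e+00 -1.000e-03 -2.390e+00] dw 0.0 q7 0.9
0 {"fingers":0.35,"linear":[0.0023, -0.0291, 0.0046],"twist":-0}
1 {"fingers":0.35,"linear":[0.0023, -0.029, 0.0047],"twist":-0}
2 {"fingers":0.35,"linear":[0.0023, -0.0291, 0.0046],"twist":-0}
```

Call:
drive_tool(motion=[{"fingers": 0.35,"linear": [0.002,-0.029,0],"twist": 0},{"fingers": 0.35,"linear": [0.002,-0.029,0.005],"twist": 0},{"fingers": 0.35,"linear": [0.003,-0.029,0.01],"twist": 0},{"fingers": 0.35,"linear": [0,0,0.01],"twist": 0},{"fingers": 0.35,"linear": [0,0,0],"twist": 0}])

```text
clock: 15.0
eef_pos: [391.2, 238.3, 45.8]
tool_rot: [-3.141, -0.004, -2.394]
force: [0.0, -0.1, -0.2]
width: 30.2
gripper_force: 0.0
```

Call:
drive_tool(motion=[{"fingers": 0.35,"linear": [0,0,0.015],"twist": 0},{"fingers": 0.35,"linear": [0,0,0],"twist": 0},{"fingers": 0.35,"linear": [0,0,0],"twist": 0}])

```text
clock: 15.25
eef_pos: [389.9, 241.6, 32.4]
tool_rot: [3.141, -0.002, -2.388]
force: [-0.4, -0.4, -0.4]
width: 29.8
gripper_force: 0.0
```

```bash
python3 plan.py 391 241 6 0.752 0.35 15
```

```text
t 15.25 pos [389.9 241.6  32.4] rpy [ 3.141e+00 -2.000e-03 -2.388e+00] dw -0.001 q7 1.0
0 {"fingers":0.35,"linear":[-0.0002, -0.0006, 0.0132],"twist":0.001}
1 {"fingers":0.35,"linear":[-0.0002, -0.0006, 0.0132],"twist":0}
```

Call:
drive_tool(motion=[{"fingers": 0.35,"linear": [0,-0.001,0.013],"twist": 0},{"fingers": 0.35,"linear": [0,0,0.01],"twist": 0},{"fingers": 0.35,"linear": [0,0,0.003],"twist": 0},{"fingers": 0.35,"linear": [0,0,0],"twist": 0},{"fingers": 0.35,"linear": [0,0,0],"twist": 0}])

```text
clock: 15.67
eef_pos: [391.6, 240.8, 7.2]
tool_rot: [-3.142, 0.0, -2.389]
force: [0.4, -0.0, -0.2]
width: 29.7
gripper_force: 0.0
```

Call:
drive_tool(motion=[{"fingers": 0.0,"linear": [0,0,0],"twist": 0},{"fingers": 0.0,"linear": [0,0,0],"twist": 0},{"fingers": 0.0,"linear": [0,0,0],"twist": 0},{"fingers": 0.0,"linear": [0,0,0],"twist": 0}])

```text
clock: 16.0
eef_pos: [392.1, 240.7, 7.4]
tool_rot: [-3.141, 0.001, -2.39]
force: [-1.6, -0.0, 5.1]
width: 6.7
gripper_force: 60.8
```

Call:
drive_tool(motion=[{"fingers": 0,"linear": [0,0,-0.01],"twist": 0},{"fingers": 0,"linear": [0,0,-0.025],"twist": 0},{"fingers": 0,"linear": [0,0,-0.03],"twist": 0},{"fingers": 0,"linear": [0,0,-0.01],"twist": 0},{"fingers": 0,"linear": [0,0,0],"twist": 0}])

```text
clock: 16.42
eef_pos: [393.2, 241.1, 84.0]
tool_rot: [-3.141, 0.004, -2.391]
force: [0.3, 0.1, -1.3]
width: 7.0
gripper_force: 59.9
```

```bash
python3 plan.py 443 173 80 0.751 0 25
```

```text
t 16.42 pos [393.2 241.1  84. ] rpy [-3.141  0.004 -2.391] dw 0.001 q7 1.04
0 {"fingers":0,"linear":[0.002, -0.021, 0.001],"twist":-0}
1 {"fingers":0,"linear":[0.003, -0.021, 0.001],"twist":-0}
2 {"fingers":0,"linear":[0.002, -0.021, 0.001],"twist":-0}
3 {"fingers":0,"linear":[0.003, -0.021, 0.001],"twist":-0.001}
```

Call:
drive_tool(motion=[{"fingers": 0,"linear": [0.002,-0.021,0],"twist": 0},{"fingers": 0,"linear": [0.003,-0.021,0],"twist": 0},{"fingers": 0,"linear": [0.002,-0.021,0],"twist": 0},{"fingers": 0,"linear": [0.003,-0.021,0.01],"twist": 0},{"fingers": 0,"linear": [0,0,0.015],"twist": 0}])

```text
clock: 16.83
eef_pos: [444.7, 167.3, 56.1]
tool_rot: [-3.138, -0.001, -2.397]
force: [0.4, -0.1, -1.6]
width: 6.6
gripper_force: 60.0
```

Call:
drive_tool(motion=[{"fingers": 0,"linear": [0,0,0.01],"twist": 0},{"fingers": 0,"linear": [0,0,0],"twist": 0},{"fingers": 0,"linear": [0,0,0],"twist": 0}])

```text
clock: 17.08
eef_pos: [440.9, 171.8, 45.8]
tool_rot: [3.141, -0.003, -2.39]
force: [0.6, 0.5, -0.2]
width: 6.4
gripper_force: 59.9
```

```bash
python3 plan.py 443 173 14 0.751 0 15
```

```text
t 17.08 pos [440.9 171.8  45.8] rpy [ 3.141e+00 -3.000e-03 -2.390e+00] dw -0.001 q7 1.16
0 {"fingers":0,"linear":[-0.0008, -0.0002, 0.0106],"twist":0}
1 {"fingers":0,"linear":[-0.0008, -0.0002, 0.0106],"twist":0}
2 {"fingers":0,"linear":[-0.0007, -0.0001, 0.0106],"twist":0.001}
```

Call:
drive_tool(motion=[{"fingers": 0,"linear": [-0.001,0,0.011],"twist": 0},{"fingers": 0,"linear": [0,0,0.011],"twist": 0},{"fingers": 0,"linear": [0,0,0.01],"twist": 0},{"fingers": 0,"linear": [0,0,0],"twist": 0},{"fingers": 0,"linear": [0,0,0],"twist": 0}])

```text
clock: 17.5
eef_pos: [442.2, 173.1, 14.9]
tool_rot: [-3.141, -0.001, -2.389]
force: [0.8, 0.3, -0.5]
width: 6.6
gripper_force: 59.9
```

Call:
drive_tool(motion=[{"fingers": 0,"linear": [0,0,0.002],"twist": 0},{"fingers": 0,"linear": [0,0,0],"twist": 0},{"fingers": 0,"linear": [0,0,0],"twist": 0}])

```text
clock: 17.75
eef_pos: [442.8, 172.9, 13.2]
tool_rot: [-3.141, 0.001, -2.39]
force: [-0.2, 0.1, -1.0]
width: 6.6
gripper_force: 59.9
```

Call:
drive_tool(motion=[{"fingers": 0,"linear": [0,0,0.002],"twist": 0},{"fingers": 0,"linear": [0,0,0],"twist": 0},{"fingers": 0,"linear": [0,0,0],"twist": 0}])

```text
clock: 18.0
eef_pos: [442.6, 172.7, 10.8]
tool_rot: [-3.141, -0.0, -2.39]
force: [-0.1, 0.8, -0.3]
width: 6.6
gripper_force: 59.9
```

Call:
drive_tool(motion=[{"fingers": 0.3,"linear": [0,0,0],"twist": 0},{"fingers": 0.3,"linear": [0,0,0],"twist": 0},{"fingers": 0.3,"linear": [0,0,-0.015],"twist": 0},{"fingers": 0.35,"linear": [0,0,-0.035],"twist": 0},{"fingers": 0.35,"linear": [0,0,-0.04],"twist": 0}])

```text
clock: 18.42
eef_pos: [440.8, 172.2, 100.4]
tool_rot: [3.14, -0.005, -2.389]
force: [1.6, 0.0, 0.0]
width: 30.0
gripper_force: 0.0
```

Call:
drive_tool(motion=[{"fingers": 0.35,"linear": [0,0.01,-0.04],"twist": 0},{"fingers": 0.35,"linear": [0,0.03,-0.025],"twist": 0},{"fingers": 0.35,"linear": [0,0.038,0],"twist": 0},{"fingers": 0.35,"linear": [0,0.038,0],"twist": 0},{"fingers": 0.35,"linear": [0,0.038,0],"twist": 0}])

```text
clock: 18.83
eef_pos: [336.8, 286.1, 166.5]
tool_rot: [-3.141, 0.001, -2.392]
force: [0.5, 0.5, -0.8]
width: 29.8
gripper_force: 0.0
```

Call:
drive_tool(motion=[{"fingers": 0.35,"linear": [0,0.038,0],"twist": 0},{"fingers": 0.35,"linear": [0,0.038,0],"twist": 0},{"fingers": 0.35,"linear": [0,0.038,0],"twist": 0},{"fingers": 0.35,"linear": [0,0.038,0],"twist": 0},{"fingers": 0.35,"linear": [0,0,0],"twist": 0}])

```text
clock: 19.25
eef_pos: [227.0, 403.7, 166.9]
tool_rot: [3.134, 0.003, -2.379]
force: [0.7, 0.5, -0.2]
width: 29.8
gripper_force: 0.0
```

Run:
```python
from h import *
i=img("top");crop(i,180,150,320,260,2.5,"pics/t9.png")
crop(img("side"),200,120,270,200,2.9,"pics/s9.png")
```

```text
(no output)
```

View pics/t9.png

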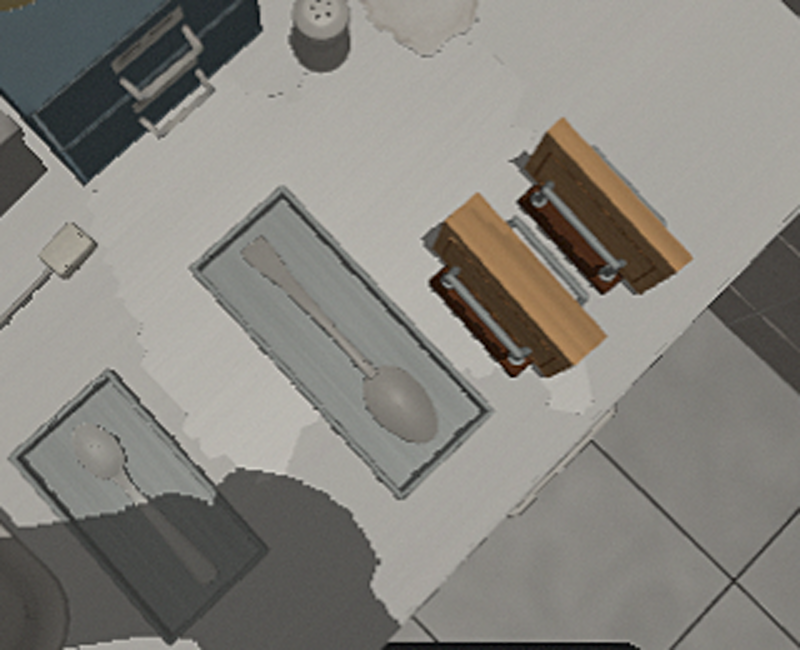

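All four are placed: teaspoon in the short tray (100,450 to 210,578), tablespoon in the long tray (258,245 to 425,435), and boards upright between their hoops. Thermometer and shaker look unmoved. I'll check the centring numerically.

Run:
```python
from h import *
i=img("top");f=2.5;np.set_printoptions(precision=1,suppress=True)
U=lambda p:((p[0]+.5)/f-.5+180,(p[1]+.5)/f-.5+150)
for n,pts,st in(("thick",[(478,194),(443,222),(607,337),(572,365)],(474.3,63)),("thin",[(563,118),(545,135),(692,258),(672,275)],(528,4.4))):
    p=np.array([onz(i,U(q),107) for q in pts]);c=p.mean(0)[:2];e=(p[2]+p[3]-p[0]-p[1])[:2]/2;a=np.arctan2(-e[1],-e[0])
    d=c-st;print(n,c,np.linalg.norm(e),a,"along",d@[np.cos(.715),np.sin(.715)],"across",d@[-np.sin(.715),np.cos(.715)])
a=cv2.imread("pics/top0.png").astype(int);b=i["color"].astype(int)
for n,(x,y,w,h) in(("therm",(150,235,70,72)),("salt",(293,140,30,42))): print(n,np.abs(a-b)[y:y+h,x:x+w].mean())
```

```text
thick [474.   63.7] 118.20079575468182 0.717401233893953 along 0.2991066837092276 across 0.7302037263872159
thin [527.2   4.3] 117.91433624199668 0.7090160133538626 along -0.7130729675674221 across 0.4520798025738727
therm 2.698941798941799
salt 2.541269841269841
```

Both boards are within about 1 mm of centre and the bystanders are unchanged, so I'm handing in.

```bash
python3 -c "
from cell import ctrl
print(ctrl.finish_job())"
```

```text
the job is handed in; nothing more can be done
None
```

Job handed in after about 19 s of robot time: both boards stand within about 1 mm of centre in their matching stands, each spoon lies lengthwise in its own tray, and the thermometer and salt shaker look unmoved in the top camera.

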